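# Set the flip tags on the ferrule stock board

## Task

On the stock board, push the hinged flip tags over with the fingertips until only the tag in front of the full bin leans right back towards its bin (round disc showing) and the tags in front of the two empty bins lean right forward towards the robot (crossbar showing). Do not lift or shift the bins, and leave the other things on the bench where they are.

Things in the scene. Friction and masses are not known exactly. Their poses are not given: they have to be found in the camera images.
- board: Wooden stock board, 200 x 290 x 30 mm thick, fixed, may stand turned a little (up to 0.3 rad): a row of three flip tags along its near edge, and behind them a row of three bins, each straight behind its own tag, pitch 90 mm. Origin at bench level under the middle of the tag row; x points from the tags to the bins (wood from x = -43 to +157 mm), y along the row. Fences round the bins 6 to 12 mm high.
- post_1: Fixed steel bracket of flip tag 1, 38 x 66 mm. Origin at the middle of its foot, on the board's top face (30 mm over the bench); x points to the bin behind it (bin centre at x = 120 mm), y along the row, z up. The tag's hinge line runs along y, 28 mm above the origin; the bracket is at most 38 mm high. Tags and bins are in a new order each time: look which bin is behind it.
- tag_1 (a joint): Aluminium tag on post_1, 54 wide, 50 from hinge to tip, 4 (tip 8) mm thick, 40 g. 0 upright; + leans to the bin (round disc 22 mm shows), - to the robot (crossbar 36 x 7 mm shows). Stops at +-0.8 rad: tip then 36 mm aside of the hinge line, 35 mm above it. Swings freely; pushed past upright, it falls to the other stop by itself; within 0.05 of upright it may stay standing (one may start so).
- post_2: Fixed steel bracket of flip tag 2, 38 x 66 mm. Origin at the middle of its foot, on the board's top face (30 mm over the bench); x points to the bin behind it (bin centre at x = 120 mm), y along the row, z up. The tag's hinge line runs along y, 28 mm above the origin; the bracket is at most 38 mm high. Tags and bins are in a new order each time: look which bin is behind it.
- tag_2 (a joint): Aluminium tag on post_2, 54 wide, 50 from hinge to tip, 4 (tip 8) mm thick, 40 g. 0 upright; + leans to the bin (round disc 22 mm shows), - to the robot (crossbar 36 x 7 mm shows). Stops at +-0.8 rad: tip then 36 mm aside of the hinge line, 35 mm above it. Swings freely; pushed past upright, it falls to the other stop by itself; within 0.05 of upright it may stay standing (one may start so).
- post_3: Fixed steel bracket of flip tag 3, 38 x 66 mm. Origin at the middle of its foot, on the board's top face (30 mm over the bench); x points to the bin behind it (bin centre at x = 120 mm), y along the row, z up. The tag's hinge line runs along y, 28 mm above the origin; the bracket is at most 38 mm high. Tags and bins are in a new order each time: look which bin is behind it.
- tag_3 (a joint): Aluminium tag on post_3, 54 wide, 50 from hinge to tip, 4 (tip 8) mm thick, 40 g. 0 upright; + leans to the bin (round disc 22 mm shows), - to the robot (crossbar 36 x 7 mm shows). Stops at +-0.8 rad: tip then 36 mm aside of the hinge line, 35 mm above it. Swings freely; pushed past upright, it falls to the other stop by itself; within 0.05 of upright it may stay standing (one may start so).
- bin_full: Full bin: open black plastic bin heaped to the rim with small grey tube ferrules, 56 x 72 x 42 mm, standing loose on the board's top face. Origin at the centre of its underside. Its front wall is 92 mm behind its tag's hinge line.
- bin_empty_1: Empty bin: open black plastic bin with nothing in it, 56 x 72 x 42 mm, standing loose on the board's top face. Origin at the centre of its underside. Its front wall is 92 mm behind its tag's hinge line.
- bin_empty_2: Empty bin: open black plastic bin with nothing in it, 56 x 72 x 42 mm, standing loose on the board's top face. Origin at the centre of its underside. Its front wall is 92 mm behind its tag's hinge line.
- white_tub: Bystander, to be left alone: white lidded pot, 65 dia x 50 high mm. Origin at the centre of its underside.
- screwdriver: Bystander, to be left alone: screwdriver with a red handle, 194 long x 27 thick mm. Origin at the centre of its underside.
- wood_wedge: Bystander, to be left alone: wooden wedge, 100 x 34 x 28 high mm. Origin at the centre of its underside.
Mind the look-alikes: they are no part of the job. What is shaped like the bin_empty_1 but red is not meant.

How it is judged:
At the end, for the whole second after the job is handed in: Every tag whose bin (the one straight behind it) is full leans towards the bin beyond 0.7 rad, every tag whose bin is empty leans towards the robot beyond 0.7 rad, all tags at rest, and every bin within 12 mm of where it stood (((y of bin_full in the frame of post_1 between -0.045 and 0.045 m and value of joint tag_1 above 0.7 rad) or (y of bin_empty_1 in the frame of post_1 between -0.045 and 0.045 m and value of joint tag_1 below -0.7 rad) or (y of bin_empty_2 in the frame of post_1 between -0.045 and 0.045 m and value of joint tag_1 below -0.7 rad)) and velocity of joint tag_1 between -0.1 and 0.1 rad/s and ((y of bin_full in the frame of post_2 between -0.045 and 0.045 m and value of joint tag_2 above 0.7 rad) or (y of bin_empty_1 in the frame of post_2 between -0.045 and 0.045 m and value of joint tag_2 below -0.7 rad) or (y of bin_empty_2 in the frame of post_2 between -0.045 and 0.045 m and value of joint tag_2 below -0.7 rad)) and velocity of joint tag_2 between -0.1 and 0.1 rad/s and ((y of bin_full in the frame of post_3 between -0.045 and 0.045 m and value of joint tag_3 above 0.7 rad) or (y of bin_empty_1 in the frame of post_3 between -0.045 and 0.045 m and value of joint tag_3 below -0.7 rad) or (y of bin_empty_2 in the frame of post_3 between -0.045 and 0.045 m and value of joint tag_3 below -0.7 rad)) and velocity of joint tag_3 between -0.1 and 0.1 rad/s and distance of each of bin_full, bin_empty_1, bin_empty_2 from where it was at the start of the episode below 0.012 m); the robot touches nothing.
It fails at once if a bin is lifted, carried or shifted by more than 20 mm (distance of any of bin_full, bin_empty_1, bin_empty_2 from where it was at the start of the episode above 0.02 m).
It fails at once if a bystander is lifted, carried or shifted by more than 30 mm (distance of any of white_tub, screwdriver, wood_wedge from where it was at the start of the episode above 0.03 m).
It also fails if it takes over 45 s, if anything falls off the work surface, if the arm or the gripper's body presses on something with over 40 N, if the wrist force passes 120 N, or if a joint passes its speed limit or range.

## Robot

A 6-joint arm with a two-finger parallel gripper is mounted at the origin on a cart in front of the work surface, level with it; the furniture and walls round the work are solid. World frame = base frame: x ahead of the robot, y to its left, z up, the work surface at z = 0. Lengths are in m, angles in rad, forces in N, time in s.
With the tool pointing down it reaches from about 0.425 to 0.925 m from the base axis. Payload 12.5 kg.
Tool frame: the origin (TCP) lies midway between the tips of the shut fingers; the grasp point (between the pads) lies 19 mm behind it; x points along the fingers, y is the direction in which the jaws open and shut, and the axes are right-handed (so a half turn about x gives the same grasp; the last joint's range is limited). The gripper opens to 85 mm and grips with 20 to 120 N. Pads are 22 mm wide; open, the fingers measure 114 mm over their backs; the gripper's body (76 mm by 85 mm) begins 54 mm behind the grasp point. The pads swing forward as they close: fully open they stand 13 mm farther back than shut.
Start: joints at [-1.361, 0.491, 1.559, -0, 1.092, -0.106], TCP at [0.194, -0.594, 0.231] pointing down, gripper open.
Joint ranges: [-3.1, 3.1], [-0.84, 2.19], [0.05, 2.79], [-1.13, 4.28], [0.06, 2.93], [-2.69, 2.69]. Speed limits (rad/s): [2.22, 2.22, 2.79, 3.14, 3.14, 3.14].

## Interface

Orientations are given as a rotation vector (axis times angle).
In Python, from station import state, get_image, job_done gives the robot as it stands. The module is installed in compiled form; this text tells all that it offers.
- The arm moves only by the tool jog_arm, never from a script. Its argument "plan" is a list that holds one entry, the list of rows, each a list of 6 numbers: the shift along the tool's x, y, z in mm, then the turn, a rotation vector about the tool's x, y, z in degrees. A call has 1 to 10 rows; each row is the pose to reach, as a shift and turn from the pose measured when the call began, along the tool's axes at that moment; what a row does not reach only later rows make up. A row lasts 1/12 s, in which the tool goes at most 41.7 mm and 7.16 degrees, less where a joint would pass 70% of its speed; a pose out of reach is approached as far as the arm can. A call with a gripper value outside its range is refused whole. "grip" is the finger opening in mm, from 0 to 85.4, set as the call begins (left out, the last holds). The fingers move at their own pace and stop on an object; "force" is the grip in N (left out, the last holds). Time passes only in rows, so rows that repeat a pose let the fingers close. It gives the time, the measured TCP pose, the force and the opening at its end, in the units of the state.
- state(): the state, without advancing time (a new reading comes with each control period).
- get_image(name): name is "scene" or "side" or "wrist"; returns a dict with "img" (480x640x3 uint8, red, green, blue), "mtx" (3x3 intrinsics, pixels), "rvec" (rotation vector, rad) and "tvec" (3), from world to camera coordinates, as OpenCV has them. Camera axes: x right, y down, z forward; pixel columns grow to the right and rows downward; lengths in m; the calibration is good to about 2 mm. A picture is of the moment at which its call begins. There is no depth.
- job_done(): hands the job in, once; it reports no verdict.
The state is a dict: "clock": time; "joint_pos": joint angles; "dq": joint speeds; "tau": joint torques, N m; "position": TCP position; "tcp_rot": TCP orientation; "ft_force": force on the tool from outside, world axes, zero at the start; "torque": the same for the moment, N m; "finger_gap": finger opening in m.
Only numpy, scipy, OpenCV 4.12 (cv2) and the standard library are available. Lean on these libraries where they do the work, as an engineer would, in place of code of your own. Each camera call takes 0.05 s, during which the arm holds its last target. There are 200 camera calls.

## Working session

There is one attempt and no reset: what is moved stays moved. The work goes in short steps, Python scripts to look and compute and a tool call to move; the robot and the scene stay as the last step left them, time stands still between calls to the robot, and variables do not carry over. Pictures are saved under pics/ and viewed, about 8 in all and at most 12, crops included, and the job is handed in when it is done.

Besides the shell and the picture viewer there is one more tool, called after "Request:" in YAML: its name, and indented under it one key for each argument. jog_arm: Moves the arm, as the interface text tells. Its arguments: {"type":"object","properties":{"plan":{"type":"array"},"grip":{"type":"number"},"force":{"type":"number"}},"required":["plan"]}

```bash
mkdir -p pics
cat > h.py <<'E'
import cv2,numpy as np
from station import state,get_image,job_done
def grab(n,f):
    d=get_image(n); cv2.imwrite('pics/'+f+'.png',d['img'][:,:,::-1]); np.savez('pics/'+f+'.npz',**d); return d
def ray(d,u,v,z):
    R=cv2.Rodrigues(np.array(d['rvec'],float))[0]; t=np.array(d['tvec'],float).ravel()
    p=cv2.undistortPoints(np.array([[[u,v]]],float),np.array(d['mtx'],float),None).ravel()
    c=-R.T@t; r=R.T@np.array([p[0],p[1],1]); return c+r*(z-c[2])/r[2]
E
python3 - <<'E'
from h import *
for n in('scene','side'): grab(n,n)
s=state(); print(s['clock'],s['position'],s['tcp_rot'])
E
```

```text
0.1 [ 0.19410129 -0.59386407  0.23078287] [ 2.05130665  0.32769183 -2.05140369]
```

View pics/scene.png

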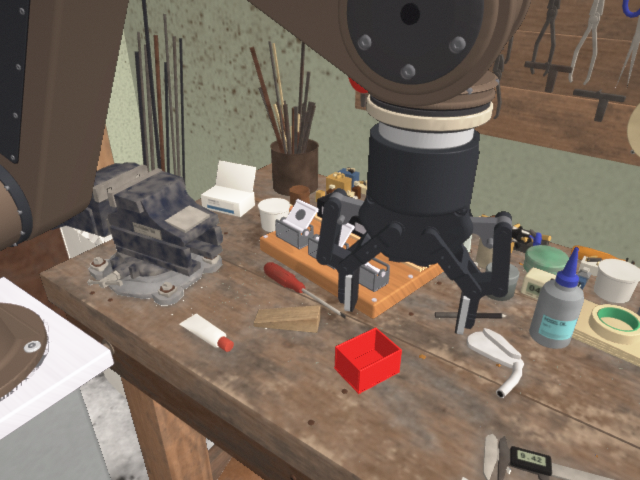

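View pics/side.png

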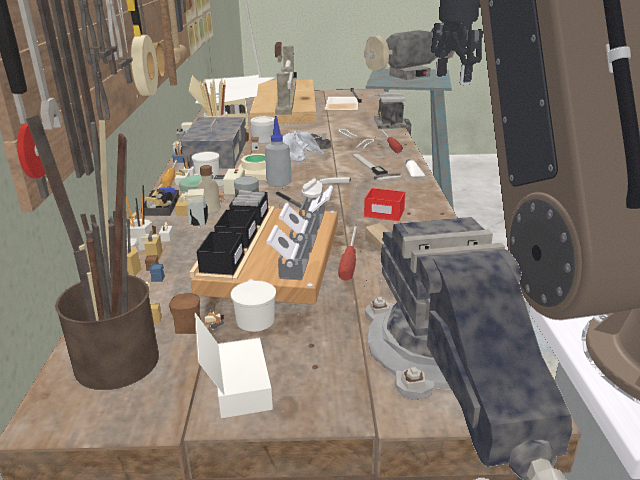

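The scene view is partly hidden by the gripper. The side view shows the board at about (200-340, 190-300), with three black bins behind three tags. The red bin at (385,203) is the look-alike. I'll enlarge the side view.

Run:
```python
from h import *
a=cv2.imread('pics/side.png')[175:310,185:350]; a=cv2.resize(a,None,fx=4.4,fy=4.4,interpolation=cv2.INTER_CUBIC)
cv2.imwrite('pics/c1.png',a)
a=cv2.imread('pics/scene.png')[190:320,250:450]; a=cv2.resize(a,None,fx=4,fy=4,interpolation=cv2.INTER_CUBIC)
cv2.imwrite('pics/c2.png',a)
```

```text
(no output)
```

View pics/c1.png

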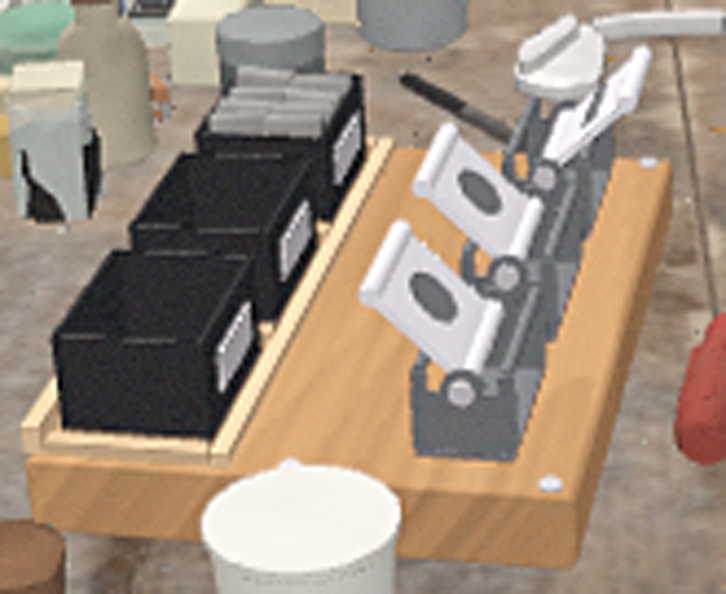

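View pics/c2.png

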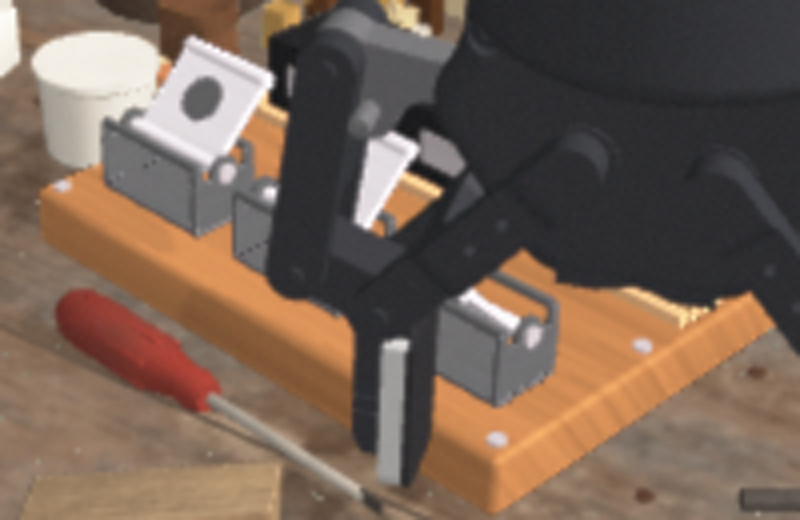

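Candidates in the side view: bins at (220,250) and (238,220) are empty black ones; the one at (247,200) at the far (-y) end is heaped with grey ferrules, so it is the full one; the red one at (385,203) isn't meant. The two +y tags show discs (leaning back) and the -y tag leans forward, so all three need flipping.

Run:
```python
from h import *
S=dict(np.load('pics/side.npz'));C=dict(np.load('pics/scene.npz'))
s=lambda x,y,z:ray(S,185+x/4.4-.4,175+y/4.4-.4,z)
c=lambda x,y,z:ray(C,250+x/4-.4,190+y/4-.4,z)
f=lambda n,p:print(n,p.round(4))
f('side near+y',s(575,497,.03));f('side near-y',s(672,162,.03));f('side far+y',s(28,458,.03))
f('scene near+y',c(42,203,.03));f('scene near-y',c(497,460,.03))
# hinge end (+y side) knobs z=.058
for q in((460,390),(507,274),(545,180)):f('knob side',s(*q,.058))
for q in((228,173),(532,335)):f('knob scene (-y end)',c(*q,.058))
# tag tips z=.093
f('tip1',(s(362,295,.093)+s(408,228,.093))/2);f('tip2',(s(415,188,.093)+s(455,130,.093))/2);f('tip3',(s(640,100,.093)+s(640,50,.093))/2)
f('tip1 scene',(c(188,40,.093)+c(270,75,.093))/2)
f('tub',ray(S,185+300/4.4,175+510/4.4,.05)); f('handle',ray(C,250+90/4,190+310/4,.015))
print(cv2.Rodrigues(np.array(state()['tcp_rot']))[0].round(3))
```

```text
side near+y [ 0.4855 -0.1532  0.03  ]
side near-y [ 0.4364 -0.4308  0.03  ]
side far+y [ 0.6804 -0.1881  0.03  ]
scene near+y [ 0.4781 -0.1595  0.03  ]
scene near-y [ 0.4368 -0.4325  0.03  ]
knob side [ 0.5248 -0.1806  0.058 ]
knob side [ 0.5085 -0.2695  0.058 ]
knob side [ 0.493  -0.3542  0.058 ]
knob scene (-y end) [ 0.5139 -0.2426  0.058 ]
knob scene (-y end) [ 0.4827 -0.4193  0.058 ]
tip1 [ 0.5506 -0.2132  0.093 ]
tip2 [ 0.5352 -0.3007  0.093 ]
tip3 [ 0.4527 -0.3804  0.093 ]
tip1 scene [ 0.5518 -0.2143  0.093 ]
tub [ 0.5759 -0.116   0.05  ]
handle [ 0.4388 -0.223   0.015 ]
[[-0.     0.311 -0.951]
 [ 0.001 -0.951 -0.311]
 [-1.    -0.001 -0.   ]]
```

The board is yawed about -10.4 deg, and the hinge centres are at roughly (.519,-.212), (.5035,-.300) and (.488,-.388). First I shut the fingers, square up to the board and stop in front of the -y tag.

Request:
jog_arm:
  plan:
    - [[10,-14,-28,3,0,0],[20,-28,-56,6,0,0],[30,-42,-84,9,0,0],[40,-56,-112,12,0,0],[50,-70,-140,15,0,0],[60,-84,-168,18,0,0],[70,-98,-196,21,0,0],[80,-112,-224,24,0,0],[90,-126,-252,27,0,0],[100,-140,-277,28.5,0,0]]
  grip: 0
  force: 40

```text
clock: 0.93
position: [0.4149, -0.3733, 0.1303]
tcp_rot: [-2.124, 0.195, 2.125]
ft_force: [0.8, -0.5, 0.1]
finger_gap: 0.0001
```

Request:
jog_arm:
  plan:
    - [[25,0,0,0,0,0],[50,0,0,0,0,0],[50,0,-15,0,0,0],[50,0,-27,0,0,0],[50,0,-37,0,0,0],[50,0,-47,0,0,0],[50,0,-57,0,0,0],[50,0,-66,0,0,0],[50,0,-73,0,0,0],[50,0,-77,0,0,0]]

```text
clock: 1.77
position: [0.4915, -0.3875, 0.0804]
tcp_rot: [-2.124, 0.195, 2.125]
ft_force: [-1.4, -0.6, 0.5]
finger_gap: -0.0003
```

Run:
```python
from h import *
s=state();print(s['position'],s['tcp_rot'],s['ft_force']);grab('side','s2')
a=cv2.imread('pics/s2.png')[135:310,185:350]; cv2.imwrite('pics/c3.png',cv2.resize(a,None,fx=3.4,fy=3.4,interpolation=cv2.INTER_CUBIC))
```

```text
[ 0.49152089 -0.38753116  0.08036327] [-2.12444593  0.19518363  2.12457573] [-1.35026557 -0.643954    0.49223687]
```

View pics/c3.png

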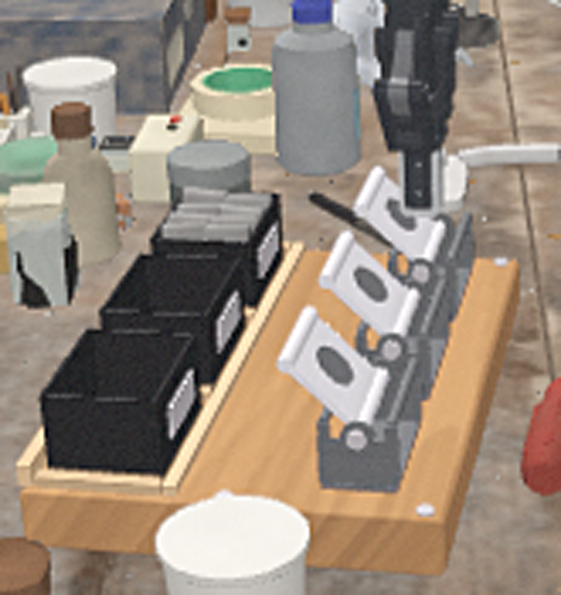

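The -y tag now leans back with its disc showing. Next I lift, go over behind the middle tag and pull it forward.

Request:
jog_arm:
  plan:
    - [[-30,0,8,0,0,0],[-60,0,8,0,0,0],[-60,-25,-10,0,0,0],[-60,-50,-30,0,0,0],[-60,-75,-52,0,0,0],[-60,-90,-62,0,0,0],[-40,-90,-62,0,0,0],[-15,-90,-62,0,0,0],[0,-90,-62,0,0,0],[0,-90,-62,0,0,0]]

```text
clock: 2.65
position: [0.5677, -0.3095, 0.0773]
tcp_rot: [-2.119, 0.192, 2.128]
ft_force: [0.7, -0.8, 0.1]
finger_gap: -0.0001
```

Request:
jog_arm:
  plan:
    - [[0,0,10,0,0,0],[0,0,20,0,0,0],[0,0,30,0,0,0],[0,0,40,0,0,0],[0,0,50,0,0,0],[0,0,58,0,0,0],[0,0,64,0,0,0],[0,0,68,0,0,0],[0,0,68,0,0,0],[-30,0,60,0,0,0]]

```text
clock: 3.48
position: [0.5064, -0.2973, 0.1038]
tcp_rot: [-2.109, 0.188, 2.134]
ft_force: [-0.1, -0.9, -1.2]
finger_gap: 0.0001
```

Run:
```python
from h import *
s=state();print(s['position'],s['tcp_rot'],s['ft_force']);grab('side','s3')
a=cv2.imread('pics/s3.png')[135:310,185:350]; cv2.imwrite('pics/c4.png',cv2.resize(a,None,fx=3.4,fy=3.4,interpolation=cv2.INTER_CUBIC))
```

```text
[ 0.50642013 -0.29729753  0.10380961] [-2.10881102  0.18812145  2.13357053] [-0.08243258 -0.86564556 -1.17311489]
```

View pics/c4.png

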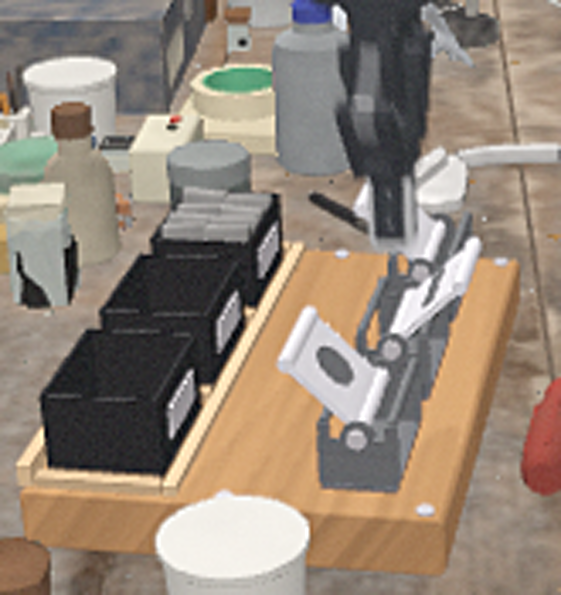

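The middle tag leans forward now. Last is the +y tag.

Request:
jog_arm:
  plan:
    - [[-20,0,0,0,0,0],[-38,0,0,0,0,0],[-38,-25,-12,0,0,0],[-38,-50,-32,0,0,0],[-38,-75,-52,0,0,0],[-38,-86,-62,0,0,0],[-20,-86,-62,0,0,0],[5,-86,-62,0,0,0],[22,-86,-62,0,0,0],[22,-86,-62,0,0,0]]

```text
clock: 4.37
position: [0.5864, -0.2258, 0.0866]
tcp_rot: [-2.117, 0.192, 2.13]
ft_force: [-0.4, -0.1, 0.1]
finger_gap: 0.0002
```

Request:
jog_arm:
  plan:
    - [[0,0,10,0,0,0],[0,0,20,0,0,0],[0,0,30,0,0,0],[0,0,40,0,0,0],[0,0,50,0,0,0],[0,0,58,0,0,0],[0,0,64,0,0,0],[0,0,68,0,0,0],[0,0,68,0,0,0],[-30,0,60,0,0,0]]

```text
clock: 5.2
position: [0.525, -0.2139, 0.1132]
tcp_rot: [-2.107, 0.189, 2.137]
ft_force: [0.0, -0.1, 0.1]
finger_gap: 0.0
```

Request:
jog_arm:
  plan:
    - [[-40,0,0,0,0,0],[-80,0,0,0,0,0],[-110,0,0,0,0,0],[-140,0,0,0,0,0],[-150,0,0,0,0,0],[-150,0,0,0,0,0],[-150,0,0,0,0,0],[-150,0,0,0,0,0]]

```text
clock: 5.87
position: [0.5266, -0.2149, 0.2615]
tcp_rot: [-2.104, 0.188, 2.139]
ft_force: [-0.3, -0.7, -1.1]
finger_gap: -0.0002
```

Run:
```python
from h import *
s=state();print(s['clock'],s['position'],s['ft_force'],s['dq']);grab('side','s4');grab('scene','s5')
a=cv2.imread('pics/s4.png')[155:310,185:400]; b=cv2.imread('pics/s5.png')[180:400,170:450]
f=lambda a:cv2.resize(a,(390,int(390*a.shape[0]/a.shape[1])),interpolation=cv2.INTER_CUBIC)
a,b=f(a),f(b);h=min(len(a),len(b));cv2.imwrite('pics/c5.png',np.hstack([a[:h],b[:h]]))
```

```text
5.8667 [ 0.52660704 -0.21490003  0.26153614] [-0.30186126 -0.6794662  -1.13251943] [ 0.00062134  0.00699345  0.00189389 -0.00292234  0.00221841 -0.00011582]
```

View pics/c5.png

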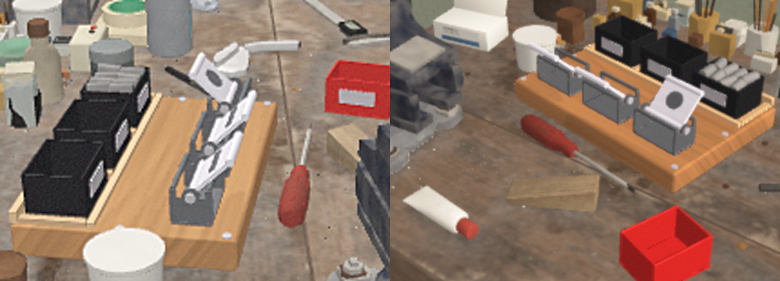

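Both views show the two tags before the empty bins leaning forward and the tag before the full bin leaning back with its disc showing. The bins and bystanders look unmoved.

Run:
```python
from h import *
a=cv2.imread('pics/side.png').astype(int);b=cv2.imread('pics/s4.png').astype(int)
d=abs(a-b).max(2)
for n,(x0,y0,x1,y1) in dict(bins=(195,188,262,275),tub=(230,280,277,330),driver=(335,225,360,282),wedge=(362,222,384,245)).items():print(n,(d[y0:y1,x0:x1]>40).mean().round(3))
print(job_done())
```

```text
bins 0.0
tub 0.0
driver 0.0
wedge 0.0
the job is handed in; nothing more can be done
None
```

All three tags started the wrong way round, so I flipped each with the shut fingertips and handed the job in at about 6 s. The -y tag, in front of the full bin, was pushed back. The middle and +y tags, in front of the empty bins, were pulled forward.

**Last checks:**
- The final side and scene pictures show the -y tag leaning back with its disc showing and the other two leaning forward. I judged the lean by eye and did not measure the angles.
- Comparing side pictures from before and after found no changed pixels around the bins, tub, screwdriver or wedge.
- The arm stood still and clear at z = 0.26 m. Force readings after each move were about 1.5 N or less. No check failed or disagreed.

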